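# Load a spacer ring on the cam lifter and hold it at full lift

### The arm

A 6-joint arm with a two-finger parallel gripper is mounted at the origin on a cart in front of the work surface, level with it; the furniture and walls round the work are solid. World frame = base frame: x ahead of the robot, y to its left, z up, the work surface at z = 0. Lengths are in m, angles in degrees, forces in N, time in s.
With the tool pointing down it reaches from about 0.4 to 0.825 m from the base axis. Payload 7 kg.
Tool frame: the origin (TCP) lies midway between the tips of the shut fingers; the grasp point (between the pads) lies 19 mm behind it; z points along the fingers, x is the direction in which the jaws open and shut, and the axes are right-handed (so a half turn about z gives the same grasp; the last joint's range is limited). The gripper opens to 88 mm and grips with 3 to 60 N. Pads are 19 mm wide; open, the fingers measure 130 mm over their backs; the gripper's body (78 mm by 193 mm) begins 47 mm behind the grasp point.
Start: joints at [88.356, 20.546, 0.682, 0, -70.136, -16.507], TCP at [0.21, 0.641, 0.227] pointing down, gripper open.
Joint ranges: [-176.03, 176.03], [-82.01, 121.73], [-58.28, 71.71], [-173.87, 95.51], [-174.79, -0.11], [-173.66, 173.66]. Speed limits (degrees/s): [136.94, 136.94, 172.46, 180, 180, 180].

### API

Orientations are given as [roll, pitch, yaw] about the fixed x, y, z axes, in that order (R = Rz(yaw) Ry(pitch) Rx(roll)).
In Python, from plant import * gives the robot as it stands. The module is installed in compiled form; this text tells all that it offers.
- The arm moves only by the shell command python3 -m pendant 'ROWS' [OPENING]. ROWS is JSON, a list that holds one entry, the list of rows, each a list of 6 numbers: the shift along the world's x, y, z in mm, then the turn, a rotation vector about the world's x, y, z in degrees. A call has 1 to 10 rows; each row is the pose to reach, as a shift and turn from the pose commanded when the call began; what a row does not reach only later rows make up. A row lasts 1/8 s, in which the tool goes at most 62.5 mm and 10.7 degrees, less where a joint would pass 70% of its speed; a pose out of reach is approached as far as the arm can. A call with a gripper value outside its range is refused whole. OPENING is the closure, from -1 (fully open) to 1 (shut), set as the call begins (- or left out, the last holds). The fingers move at their own pace and stop on an object; the grip force is fixed at half the most. Time passes only in rows, so rows that repeat a pose let the fingers close. It gives the time, the measured TCP pose, the force and the opening at its end, in the units of the state.
- get_obs(): the state, without advancing time (a new reading comes with each control period).
- snapshot(name): name is "side" or "top" or "wrist"; returns a dict with "pixels" (384x512x3 uint8, red, green, blue), "depth" (384x512 float32, m along the optical axis (not along the pixel's ray), 0 where there is no reading), "fx", "fy", "cx", "cy" (pixels), "pose" (4x4, takes a point from camera to world coordinates); the wrist camera has in their place "tool_from_camera" (4x4, takes a point from camera to tool coordinates, whose origin is the TCP and whose axes are the tool frame's). Camera axes: x right, y down, z forward; pixel columns grow to the right and rows downward; lengths in m; the calibration is good to about 2 mm. A picture is of the moment at which its call begins: read the wrist's pose just before it.
- close_job(): hands the job in, once; it reports no verdict.
The state is a dict: "clock": time; "joint_pos": joint angles; "qvel": joint speeds; "tau": joint torques, N m; "tool_pos": TCP position; "orientation": TCP orientation; "force": force on the tool from outside, world axes, zero at the start; "moment": the same for the moment, N m; "opening": finger opening in m.
Only numpy, scipy, OpenCV 4.12 (cv2) and the standard library are available. Lean on these libraries where they do the work, as an engineer would, in place of code of your own. Each camera call takes 0.05 s, during which the arm holds its last target. There are 200 camera calls.

### The job

Slide the plain steel spacer ring over the upright shaft of the cam lifter so that it sits flat on the lifting plate, with the lever still down, and let go of the ring. Then swing the cam lever up to the cam's highest point, where the lever stands straight up and the ring's top edge is level with the brass pointer, and finish while still holding the lever there: it is sprung and falls back if released, and beyond upright the plate sinks again. Leave the ball bearing, the roll of tape and the tape measure where they are.

Things in the scene. Friction and masses are not known exactly. Their poses are not given: they have to be found in the camera images.
- ring_center (a point): Centre (half-way up) of the loose plain bright steel spacer ring: outside 44 mm, bore 23 mm, 28 mm high, 0.13 to 0.25 kg; it stands on the bench with its bore upright. It is taller and smaller across than the ball bearing; the tape roll is black.
- lifter: The cam lifter, fixed on the bench, turned about z. Origin: on the shaft's axis at bench height; its x points away from the side where the lever rests, y from the shaft towards the lever, z up. Grey base plate 110 x 180 x 12 mm (x -55 to 55, y -60 to 120). Round the shaft a level lifting plate 50 x 102 mm (y -30 to 72) with a 34 mm boss, 8 mm high, on which the ring sits.
- shaft_top (a point): Centre of the top end of the fixed steel shaft, 128 mm above the bench. The shaft is 20 mm thick, the top 8 mm chamfered down to 10 mm.
- seat (a point): Centre of the boss's top face on the lifting plate, where the ring's underside rests: 80 mm above the bench when lowered, 90 mm at full lift.
- lever_knob (a point): Centre of the black drum-shaped knob (28 mm thick, 28 mm long along the lifter's y, flat ends) at the lever's end, 110 mm from cam_hinge; lever bar 10 mm thick. At rest the lever points to the lifter's -x, 15.5 degrees above level (knob 69 mm above the bench); upright, the knob is 150 mm above the bench. Its flat ends can be pinched from above along y and led round the arc.
- cam_lever (a joint): Angle of the cam lever (rad): 0 at rest (spring holds it there), 1.30 upright = cam's highest point, 1.80 the far stop. A spring pulls it back with about 0.07 N m at 0 and 0.35 N m at 1.30 (3 N at the knob).
- lift_plate (a joint): Rise of the lifting plate (m), driven by the eccentric cam: 0 with the lever at rest, 0.010 at most, when the lever is upright; less again beyond.
- bearing: Ball bearing, 62 mm across, 16 mm high, lying on the bench; leave alone. Origin: centre of its underside.
- tape_roll: Black roll of tape, 58 mm across, 19 mm high, lying on the bench; leave alone. Origin: centre of its underside.
- tape_measure: Yellow and black tape measure, 36 x 80 x 60 mm, left of the lifter; leave alone. Origin: centre of its underside.
- pointer_tip (a point): Tip of the brass pointer, 118 mm above the bench, 32 mm from the shaft's axis on the lifter's +x side. Its thin post stands at x 46 mm, 128 mm high, so a grip along the lifter's y clears it best over the shaft.
- cam_hinge (a point): Point on the lever's hinge axis (along the lifter's y) in the plane of the lever: x 0, y 96, z 40 mm in the lifter's frame.
Mind the look-alikes: they are no part of the job. What is shaped like the part that bears ring_center but blue or orange is not meant.

How it is judged (in metres and radians):
On the way, in this order (a step that is already met when the one before it is completed fails the run):
1. the ring sits on the lifting plate round the shaft, let go, with the lever still down (z of ring_center in the frame of seat between 0.011 and 0.0165 m and horizontal distance between ring_center and seat below 0.004 m and value of joint cam_lever below 0.25 rad and contact force between the fingers and ring below 0.1 N), for 0.2 s.
2. the lever is at the cam's highest point with the ring on the plate (value of joint cam_lever between 1.14 and 1.46 rad and horizontal distance between ring_center and seat below 0.004 m), for 0.3 s.
At the end, for the whole second after the job is handed in: The fingers hold the cam lever (more than 1 N) within 0.16 rad of upright (1.30 rad), the lifting plate is up by more than 9.3 mm, and the ring rests untouched and flat on the plate's boss round the shaft (within 4 mm of its axis, 2.5 mm in height), carried by the plate alone (all of step 2 and value of joint lift_plate above 0.0093 m and contact force between the fingers and cam_lever above 1 N and contact force between each of the arm, the fingers and ring below 0.1 N and contact force between ring and lift_plate above 0.3 N and z of ring_center in the frame of seat between 0.011 and 0.0165 m and angle between the z axis of ring_center and the z axis of lifter, either way round below 0.1 rad and linear speed of ring below 0.02 m/s); the arm keeps its last pose, push and grip.
It fails at once if the bearing, the tape roll or the tape measure is moved by more than 30 mm (distance of any of bearing, tape_roll, tape_measure from where it was at the start of the episode above 0.03 m).
It also fails if it takes over 53 s, if anything falls off the work surface, if the arm or the gripper's body presses on something with over 40 N, if the wrist force passes 120 N, or if a joint passes its speed limit or range.

## Working session

There is one attempt and no reset: what is moved stays moved. The work goes in short steps, Python scripts to look and compute and a shell command to move; the robot and the scene stay as the last step left them, time stands still between calls to the robot, and variables do not carry over. Pictures are saved under pics/ and viewed, about 8 in all and at most 12, crops included, and the job is handed in when it is done.

```bash
mkdir -p pics; cat > h.py <<'E'
from plant import *
import numpy as np, cv2
from scipy.spatial.transform import Rotation as R
def T():
    o=get_obs(); M=np.eye(4); M[:3,:3]=R.from_euler('xyz',o['orientation'],degrees=True).as_matrix(); M[:3,3]=o['tool_pos']; return M
def snap(n):
    t=T(); s=snapshot(n)
    s['P']=s['pose'] if n!='wrist' else t@s['tool_from_camera']; s['P']=np.array(s['P']); return s
def cloud(s):
    v,u=np.mgrid[:384,:512]; d=s['depth']
    c=np.stack([(u-s['cx'])/s['fx']*d,(v-s['cy'])/s['fy']*d,d],-1)
    return c@s['P'][:3,:3].T+s['P'][:3,3]
def ray(s,u,v,z):
    d=s['P'][:3,:3]@np.array([(u-s['cx'])/s['fx'],(v-s['cy'])/s['fy'],1]); o=s['P'][:3,3]
    return o+d*(z-o[2])/d[2]
def proj(s,p):
    q=np.linalg.inv(s['P'])@np.append(p,1); return q[0]/q[2]*s['fx']+s['cx'],q[1]/q[2]*s['fy']+s['cy']
E
python3 - <<'E'
from h import *
print(get_obs())
for n in ['top','side','wrist']:
    s=snap(n); np.savez('s_'+n,**s); cv2.imwrite(f'pics/{n}1.png',s['pixels'][...,::-1]); print(n,s['P'].round(3).tolist(),s['fx'])
a=[cv2.imread(f'pics/{n}1.png') for n in ['top','side']]
cv2.imwrite('pics/a.png',cv2.resize(np.vstack(a),(512,768))[:,:] if 0 else cv2.resize(np.hstack(a),(800,300)))
E
```

```text
{'clock': 0.0, 'joint_pos': array([ 8.83548487e+01,  2.05911922e+01,  6.33590216e-01, -2.01907950e-02,
       -7.01356527e+01, -1.65103819e+01]), 'qvel': array([-0.01524389,  0.08234898, -0.01012459, -0.00642733,  0.06971707,
       -0.03648838]), 'tau': array([ 7.31876244e-04, -5.82722676e+01,  2.93048984e+01,  6.99690118e+00,
        7.00510878e-03, -1.74358020e-04]), 'tool_pos': array([0.21016208, 0.64093229, 0.22562381]), 'orientation': array([-1.79991693e+02, -9.48041668e-02, -1.08162416e+02]), 'force': array([-0.52210127,  0.5779747 ,  0.72213934]), 'moment': array([ 0.00950568, -0.05818516, -0.03053858]), 'opening': 0.08805894538630044}
top [[-0.006, -0.981, 0.193, 0.297], [-1.0, 0.005, -0.005, 0.016], [0.004, -0.193, -0.981, 1.208], [0.0, 0.0, 0.0, 1.0]] 400.6883154074229
side [[0.982, -0.091, 0.168, 0.326], [-0.191, -0.442, 0.876, -1.026], [-0.005, -0.892, -0.451, 0.635], [0.0, 0.0, 0.0, 1.0]] 443.32069525230344
wrist [[-0.312, -0.905, -0.289, 0.287], [-0.95, 0.297, 0.094, 0.615], [0.001, 0.304, -0.953, 0.384], [0.0, 0.0, 0.0, 1.0]] 285.04596627344705
```

View pics/top1.png

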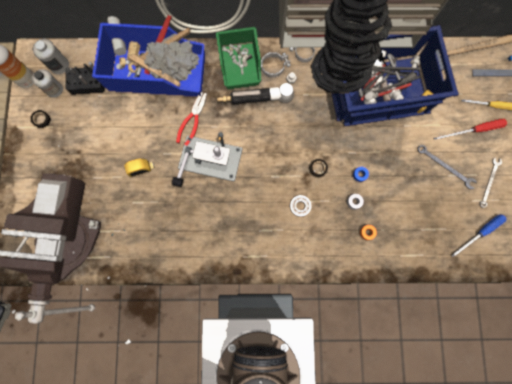

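View pics/side1.png

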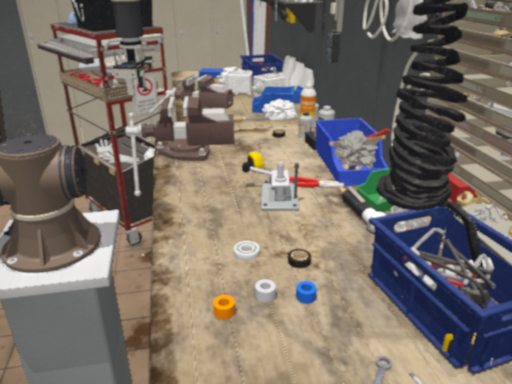

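The top view shows the plain ring at (356,201), bearing at (301,205), lifter at (212,155), and lever knob at (178,181). The side view shows the same ring at (265,290) and the shaft near (281,170).

```bash
python3 - <<'E'
from h import *
def ld(n): return dict(np.load(f's_{n}.npz'))
t=ld('top');s=ld('side')
print('tcp',proj(t,T()[:3,3]),proj(s,T()[:3,3]))
C=cloud(t);S=cloud(s)
for nm,c,(u0,u1,v0,v1) in [('ringT',C,(343,368,190,213)),('ringS',S,(250,281,275,305))]:
    p=c[v0:v1,u0:u1].reshape(-1,3); q=p[(p[:,2]>.022)&(p[:,2]<.034)]
    print(nm,len(q),q.mean(0),q.min(0),q.max(0))
for nm,c,(u0,u1,v0,v1) in [('lifT',C,(165,250,125,195)),('lifS',S,(235,305,155,215))]:
    p=c[v0:v1,u0:u1].reshape(-1,3)
    for a,b in [(.008,.018),(.055,.066),(.068,.084),(.1,.14)]:
        q=p[(p[:,2]>a)&(p[:,2]<b)]
        if len(q)>3: print(nm,a,b,len(q),q.mean(0).round(4),cv2.minAreaRect((q[:,:2]*1000).astype(np.float32)))
for nm,im,(u0,u1,v0,v1) in [('t',t,(160,260,120,200)),('s',s,(230,310,150,220))]:
    cv2.imwrite(f'pics/c{nm}.png',cv2.resize(im['pixels'][v0:v1,u0:u1,::-1],(400,int(400*(v1-v0)/(u1-u0))),interpolation=cv2.INTER_CUBIC))
a=cv2.imread('pics/ct.png');b=cv2.imread('pics/cs.png');h=360
f=lambda x:cv2.copyMakeBorder(x,0,h-x.shape[0],0,0,0)
cv2.imwrite('pics/c.png',np.hstack([f(a),f(b)]))
E
```

```text
tcp (np.float64(-13.883681204120023), np.float64(306.9036594753029)) (np.float64(136.16089799353003), np.float64(90.91807559354496))
ringT 127 [ 0.48983903 -0.29548183  0.02801958] [ 0.46966773 -0.31762244  0.02206137] [ 0.51208126 -0.27317592  0.03390864]
ringS 219 [ 0.49032009 -0.29914509  0.0275738 ] [ 0.46960298 -0.31853031  0.022105  ] [ 0.51199632 -0.27395645  0.03110606]
lifT 0.008 0.018 1292 [0.6295 0.1448 0.0125] ((650.6991577148438, 156.1988525390625), (220.3038787841797, 169.92335510253906), 85.1286392211914)
lifT 0.055 0.066 70 [0.5978 0.1923 0.0607] ((611.3318481445312, 164.09542846679688), (93.7723159790039, 168.9602508544922), 26.152986526489258)
lifT 0.068 0.084 594 [0.6135 0.1517 0.0735] ((607.35107421875, 174.47280883789062), (98.07929229736328, 196.87979125976562), 27.755142211914062)
lifT 0.1 0.14 78 [0.6389 0.1087 0.1223] ((644.170654296875, 107.7913589477539), (17.940351486206055, 63.07448196411133), 76.06587982177734)
lifS 0.008 0.018 803 [0.6301 0.1303 0.0128] ((651.18212890625, 194.6818084716797), (303.8154296875, 162.85101318359375), 85.20233154296875)
lifS 0.055 0.066 94 [0.596  0.2116 0.0601] ((591.843994140625, 211.02813720703125), (110.02101135253906, 276.0254821777344), 12.887506484985352)
lifS 0.068 0.084 288 [0.6113 0.1393 0.0744] ((609.1443481445312, 172.66757202148438), (101.66302490234375, 197.3141326904297), 26.1534366607666)
lifS 0.1 0.14 109 [0.6434 0.1041 0.1163] ((645.7439575195312, 106.44351196289062), (20.281187057495117, 63.08710861206055), 81.05709838867188)
```

View pics/c.png

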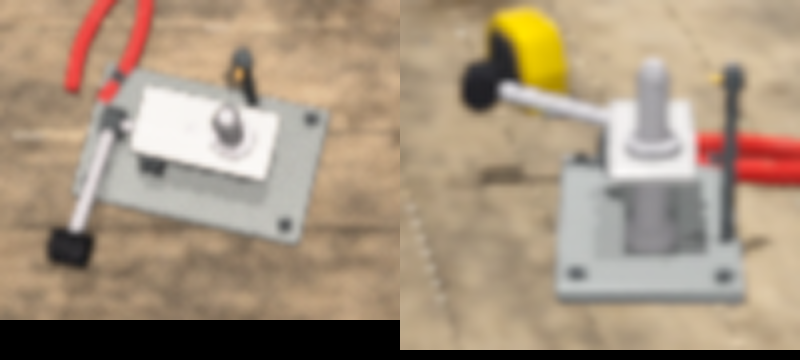

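```bash
python3 - <<'E'
from h import *
def ld(n): return dict(np.load(f's_{n}.npz'))
t=ld('top');s=ld('side')
for n,i,(u0,u1,v0,v1) in [('T',t,(165,250,125,195)),('S',s,(235,305,155,215))]:
    C=cloud(i)[v0:v1,u0:u1].reshape(-1,3); px=i['pixels'][v0:v1,u0:u1].reshape(-1,3).astype(int)
    near=np.hypot(C[:,0]-.64,C[:,1]-.115)
    w=(px.min(1)>(170 if n=='T' else 150))&(C[:,2]>.064)&(C[:,2]<.08)&(near<.09)
    print(n,'plate',w.sum(),C[w].mean(0).round(4),cv2.minAreaRect((C[w][:,:2]*1000).astype(np.float32)))
    sh=(C[:,2]>.1)&(near<.03)
    q=C[sh]; print(' shaft',sh.sum(),q.mean(0).round(4),q[q[:,2]>.122].mean(0).round(4),q[:,2].max())
    k=(px.max(1)<75)&(C[:,2]>.05)&(C[:,2]<.1)&(np.hypot(C[:,0]-.53,C[:,1]-.22)<.06)
    print(' knob',k.sum(),C[k].mean(0).round(4),C[k].min(0).round(3),C[k].max(0).round(3))
    po=(C[:,2]>.1)&(near>.028)&(near<.07); print(' post',C[po].mean(0).round(4),po.sum())
    # tape measure yellow
    hsv=cv2.cvtColor(i['pixels'],cv2.COLOR_RGB2HSV); A=cloud(i)
    y=(hsv[...,0]>20)&(hsv[...,0]<33)&(hsv[...,1]>180)&(abs(A[...,1]-.3)<.12)&(abs(A[...,0]-.6)<.15)&(A[...,2]>.01)
    print(' tape',A[y].min(0).round(3),A[y].max(0).round(3))
E
```

```text
T plate 471 [0.6283 0.1365 0.072 ] ((629.1490478515625, 134.02694702148438), (102.32959747314453, 49.75973892211914), 76.39189147949219)
 shaft 67 [0.6337 0.1099 0.1216] [0.6349 0.1103 0.1263] 0.13204348688288436
 knob 82 [0.5416 0.228  0.0791] [0.529 0.215 0.057] [0.556 0.243 0.086]
 post [0.6687 0.1012 0.1248] 18Traceback (most recent call last):
  File "<stdin>", line 17, in <module>
    return umr_minimum(a, axis, None, out, keepdims, initial, where)
ValueError: zero-size array to reduction operation minimum which has no identity
```

```bash
python3 -m pendant '[[[20,-60,30,0,0,0],[40,-120,50,0,0,0],[60,-180,50,0,0,0],[85,-240,50,0,0,0],[110,-300,40,0,0,0],[140,-360,40,0,0,0],[170,-420,40,0,0,0],[190,-480,20,0,0,0],[205,-540,0,0,0,0],[215,-600,0,0,0,0]]]' 0
```

```text
clock: 1.4
tool_pos: [0.4192, 0.0672, 0.2285]
orientation: [180.0, -0.0, -108.1]
force: [1.8, 0.2, -0.2]
opening: 0.0435
```

```bash
python3 -m pendant '[[[10,-60,0,0,0,0],[20,-120,0,0,0,0],[35,-180,0,0,0,0],[45,-240,0,0,0,0],[55,-300,-30,0,0,0],[65,-338,-70,0,0,0],[65,-338,-90,0,0,0],[65,-338,-90,0,0,0]]]' -0.5
python3 - <<'E'
from h import *
s=snap('wrist');np.savez('s_w2',**s)
print(get_obs()['tool_pos'],get_obs()['clock']); A=cloud(s)
q=A[(A[...,2]>.02)&(A[...,2]<.04)&(np.hypot(A[...,0]-.49,A[...,1]+.297)<.035)]
print(len(q),q.mean(0),q.min(0),q.max(0)); print(proj(s,[.49,-.297,.028]))
c=q[abs(q[:,2]-.028)<.004][:,:2]*1000
print(cv2.minEnclosingCircle(c.astype(np.float32)))
cv2.imwrite('pics/w2.png',s['pixels'][...,::-1])
E
```

```text
clock: 2.4
tool_pos: [0.483, -0.269, 0.1373]
orientation: [179.7, -0.0, -108.2]
force: [-0.4, 0.4, 0.8]
opening: 0.066
[ 0.48410914 -0.26884886  0.1389499 ] 2.45
1210 [ 0.48929222 -0.29682295  0.02796336] [ 0.46684459 -0.31833929  0.02013445] [ 0.50995422 -0.27527013  0.03061373]
(np.float64(281.81225434268333), np.float64(170.67382360833042))
((488.251953125, -296.6073913574219), 21.829736709594727)
```

View pics/w2.png

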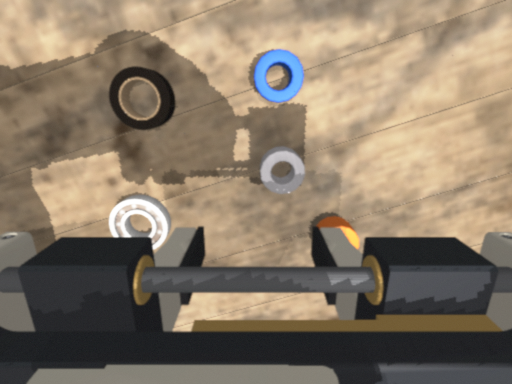

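The wrist view shows the ring at (283,170), measured at (0.489,-0.297) with its top at 28 mm and radius 21.8 mm, which matches the given sizes.

```bash
python3 -m pendant '[[[5,-28,0,0,0,4.5],[5,-28,-20,0,0,4.5],[5,-28,-20,0,0,4.5],[5,-28,-20,0,0,4.5]]]'
```

```text
clock: 2.95
tool_pos: [0.4903, -0.2964, 0.1209]
orientation: [-179.9, -0.0, -103.6]
force: [0.6, -0.6, 1.1]
opening: 0.0657
```

```bash
python3 -m pendant '[[[-1,0,-50,0,0,0],[-1,0,-95,0,0,0],[-1,0,-114,0,0,0],[-1,0,-116,0,0,0],[-1,0,-116,0,0,0]]]' && python3 -m pendant '[[[0,0,0,0,0,0],[0,0,0,0,0,0],[0,0,0,0,0,0],[0,0,0,0,0,0]]]' 1
```

```text
clock: 3.58
tool_pos: [0.4897, -0.2969, 0.0047]
orientation: [-179.9, -0.0, -103.6]
force: [0.3, 0.4, -0.0]
opening: 0.0658
clock: 4.08
tool_pos: [0.4889, -0.2968, 0.004]
orientation: [-179.9, -0.0, -103.6]
force: [-1.4, 2.2, 6.0]
opening: 0.0437
```

```bash
python3 -m pendant '[[[0,0,40,0,0,0],[0,0,100,0,0,0],[0,0,160,0,0,0],[0,0,180,0,0,0],[0,0,180,0,0,0]]]'
```

```text
clock: 4.7
tool_pos: [0.4892, -0.2969, 0.1849]
orientation: [-179.8, 0.0, -103.7]
force: [-0.7, 0.4, -2.6]
opening: 0.0438
```

```bash
python3 -m pendant '[[[10,60,10,0,0,0],[20,120,15,0,0,0],[30,180,15,0,0,0],[45,240,15,0,0,0],[55,300,15,0,0,0],[65,360,15,0,0,0],[77,423,15,0,0,0],[77,423,15,0,0,0],[77,423,15,0,0,0]]]'
python3 - <<'E'
from h import *
s=snap('wrist');np.savez('s_w3',**s)
o=get_obs();print(o['tool_pos'],o['orientation'],o['clock']); A=cloud(s)
q=A[(A[...,2]>.12)&(A[...,2]<.135)&(np.hypot(A[...,0]-.624,A[...,1]-.112)<.03)]
print(len(q),q.mean(0) if len(q) else 0); print(proj(s,[.624,.112,.128]))
cv2.imwrite('pics/w3.png',s['pixels'][...,::-1])
E
```

```text
clock: 5.82
tool_pos: [0.5645, 0.1262, 0.1962]
orientation: [179.8, -0.1, -103.6]
force: [-0.5, -0.8, -1.7]
opening: 0.0437
[0.56462178 0.12552137 0.19669114] [ 1.79868089e+02 -1.08280537e-01 -1.03662219e+02] 5.875
466 [0.6221457  0.11305388 0.12516833]
(np.float64(255.96186737299766), np.float64(126.32192122244307))
```

View pics/w3.png

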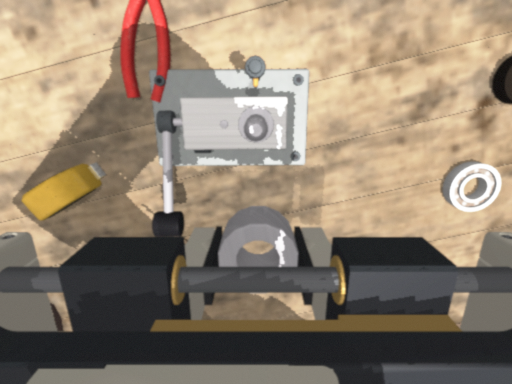

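The picture shows the shaft top at about (256,127), lever knob at (168,222) and the held ring at about (258,245), with the lifter edges level in the image, so the yaw of -103.6 is right.

```bash
python3 - <<'E'
from h import *
s=dict(np.load('s_w3.npz')); A=cloud(s); t=np.array([.5646,.1258,.1965])
q=A[(A[...,2]>.1215)&(A[...,2]<.135)&(np.hypot(A[...,0]-.624,A[...,1]-.112)<.02)]
print('cap',len(q),q.mean(0),q.max(0)[2]); h=q[q[:,2]>.1265]; print('flat',len(h),h.mean(0),cv2.minEnclosingCircle((h[:,:2]*1000).astype(np.float32)))
g=cv2.medianBlur(cv2.cvtColor(s['pixels'],cv2.COLOR_RGB2GRAY),3)[100:155,220:295]
c=cv2.HoughCircles(cv2.resize(g,None,fx=4,fy=4),cv2.HOUGH_GRADIENT,1,30,param1=120,param2=20,minRadius=20,maxRadius=70)
if c is not None:
  for u,v,r in c[0][:4]: print('hough',u/4+220,v/4+100,r/4,ray(s,u/4+220,v/4+100,.12),'r mm if z=.12',r/4/s['fx']*(s['P'][2,3]-.12)*1000)
r=A[(abs(A[...,0]-t[0])<.03)&(abs(A[...,1]-t[1])<.03)&(A[...,2]>.17)&(A[...,2]<.235)]
print(len(r),np.histogram(r[:,2],bins=13,range=(.17,.235)))
L=R.from_euler('z',-13.6,degrees=True).as_matrix()
k=r[abs(r[:,2]-np.median(r[r[:,2]>.215][:,2]))<.003]; kl=(k-t)@L
print('ring top local',kl.min(0),kl.max(0))
px=s['pixels'].astype(int); kn=(px.max(2)<60)&(A[...,2]>.05)&(A[...,2]<.1)&(np.hypot(A[...,0]-.54,A[...,1]-.228)<.04)
kk=A[kn]; kl=(kk-[.6235,.112,0])@L; print('knob lifter',len(kk),np.percentile(kl,[2,50,98],axis=0))
E
```

```text
cap 408 [0.62220811 0.11303592 0.12577872] 0.1296071607463218
flat 188 [0.62189606 0.11316345 0.1279537 ] ((622.0321655273438, 113.0577392578125), 6.641137599945068)
5157 (array([   0,    0,    0,    0,   45,  367,  497,  562,  493, 1052, 1691,
        216,  234]), array([0.17 , 0.175, 0.18 , 0.185, 0.19 , 0.195, 0.2  , 0.205, 0.21 ,
       0.215, 0.22 , 0.225, 0.23 , 0.235]))
ring top local [-0.02291444 -0.02922906  0.02102237] [0.02107915 0.03311165 0.02697782]
knob lifter 687 [[-0.11881724  0.08212518  0.06692373]
 [-0.10434795  0.09300276  0.08097294]
 [-0.0951446   0.10746871  0.08415467]]
```

```bash
python3 -m pendant '[[[30,-7,0,0,0,0],[58,-13,0,0,0,0],[58,-13,-30,0,0,0],[58,-13,-50,0,0,0],[58,-13,-60,0,0,0],[58,-13,-60,0,0,0]]]'; python3 - <<'E'
from h import *
s=snap('wrist');np.savez('s_w4',**s)
o=get_obs();print(o['tool_pos'],o['orientation'],o['force'])
cv2.imwrite('pics/w4.png',cv2.resize(s['pixels'][180:320,180:340,::-1],None,fx=4,fy=4))
E
```

```text
clock: 6.62
tool_pos: [0.6232, 0.1122, 0.1378]
orientation: [179.9, -0.1, -103.7]
force: [1.1, 0.1, -1.0]
opening: 0.0434
[0.62369574 0.11263454 0.138691  ] [-1.79985051e+02 -5.58929057e-03 -1.03686985e+02] [-1.10784972 -0.05415614 -2.45396612]
```

View pics/w4.png

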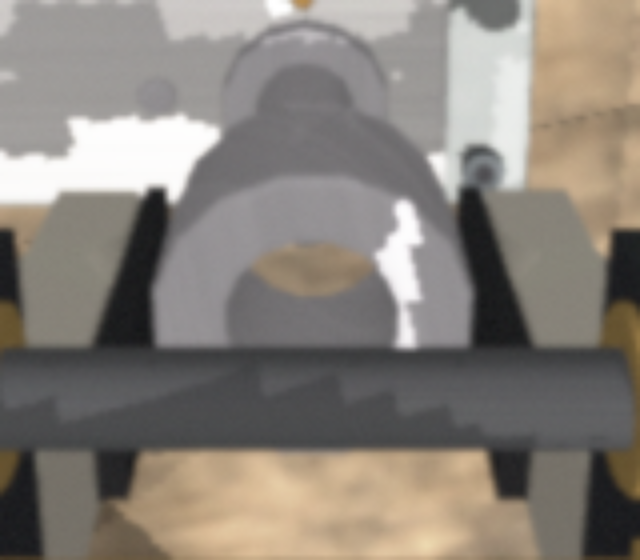

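```bash
python3 - <<'E'
from h import *
s=dict(np.load('s_w4.npz')); s3=dict(np.load('s_w3.npz')); L=R.from_euler('z',-13.6,degrees=True).as_matrix()
t=get_obs()['tool_pos'];print(t)
print('toolcam',s['tool_from_camera'].round(4).tolist(),s['cx'])
v=180+280/4
a=ray(s,180+155/4,v,t[2]+.024);b=ray(s,180+473/4,v,t[2]+.024);m=(a+b)/2
print('ring w',np.linalg.norm(a-b),'mid minus tcp (lifter)',((m-t)@L)*1000,'mid minus shaft',((m-[.622,.1131,0])@L)*1000)
A=cloud(s);k=A[(abs(A[...,2]-t[2]-.024)<.0025)&(np.hypot(A[...,0]-t[0],A[...,1]-t[1])<.03)]
kl=(k-[.622,.1131,0])@L*1000; k2=kl[abs(kl[:,1])<20]; print('x range',k2[:,0].min(),k2[:,0].max(),len(k2))
# boss visible
print('boss mid y', ((ray(s,180+306/4,180+60/4,.08)-[.622,.1131,0])@L*1000))
print('tcp-shaft',((t-[.622,.1131,0])@L)*1000)
E
```

```text
[0.62369574 0.11263454 0.138691  ]
toolcam [[1.0, 0.0, -0.0003, 0.0011], [0.0001, 0.9526, 0.3043, -0.0814], [0.0003, -0.3043, 0.9526, -0.1587], [0.0, 0.0, 0.0, 1.0]] 257.7321911359021
ring w 0.04198812639066991 mid minus tcp (lifter) [ 5.24599296 -2.01424471 24.        ] mid minus shaft [  7.00363353  -2.06791134 162.6910045 ]
x range -21.684652188901453 22.554206712423323 1915
boss mid y [ 9.69072637 -0.73154121 80.        ]
tcp-shaft [ 1.75764057e+00 -5.36666250e-02  1.38691005e+02]
```

The crop shows the held ring centred about 8 px (2 px unscaled) right of the boss. That is about 1.7 mm, so I shift +y and descend.

```bash
python3 -m pendant '[[[0,1.7,0,0,0,0],[0,1.7,-12,0,0,0],[0,1.7,-20,0,0,0],[0,1.7,-25,0,0,0],[0,1.7,-25,0,0,0]]]'; python3 -c "
from h import *
o=get_obs();print(o['force'],o['moment'],o['tool_pos'])"
```

```text
clock: 7.3
tool_pos: [0.6232, 0.1148, 0.1126]
orientation: [179.9, -0.0, -103.6]
force: [-0.3, -0.4, -1.1]
opening: 0.0433
[-0.29033635 -0.44921614 -1.09444683] [-0.01726442 -0.04505556  0.01617049] [0.62322209 0.1148321  0.11263162]
```

```bash
python3 -m pendant '[[[0,0,-12,0,0,0],[0,0,-22,0,0,0],[0,0,-27.5,0,0,0],[0,0,-27.5,0,0,0]]]' && python3 -m pendant '[[[0,0,0,0,0,0],[0,0,0,0,0,0],[0,0,0,0,0,0],[0,0,0,0,0,0]]]' -0.4
```

```text
clock: 7.8
tool_pos: [0.6233, 0.1149, 0.0851]
orientation: [180.0, -0.0, -103.7]
force: [-0.8, 1.0, -2.1]
opening: 0.0433
clock: 8.3
tool_pos: [0.6237, 0.115, 0.0861]
orientation: [-180.0, 0.0, -103.7]
force: [-0.5, -1.1, 0.3]
opening: 0.0611
```

```bash
python3 -m pendant '[[[0,0,50,0,0,0],[0,0,110,0,0,0],[-50,35,114,0,0,0],[-100,70,114,0,0,0],[-143,96,114,0,0,0],[-143,96,114,0,0,0],[-143,96,114,0,0,0]]]'; python3 - <<'E'
from h import *
s=snap('wrist');np.savez('s_w5',**s)
o=get_obs();print(o['tool_pos'],o['orientation'],o['clock']); A=cloud(s); L=R.from_euler('z',-13.6,degrees=True).as_matrix()
l=(A-[.6225,.1148,0])@L; px=s['pixels'].astype(int)
kn=(px.max(2)<60)&(A[...,2]>.055)&(np.hypot(l[...,0]+.106,l[...,1]-.096)<.03)
print('knob',kn.sum(),np.percentile(l[kn],[2,50,98],axis=0),'v,u',np.argwhere(kn).min(0),np.argwhere(kn).max(0))
top=kn&(A[...,2]>.076);print('top',np.percentile(l[top],[2,50,98],axis=0))
rg=(A[...,2]>.1)&(A[...,2]<.118)&(np.hypot(l[...,0],l[...,1])<.03)
print('ring',rg.sum(),np.percentile(l[rg],[2,50,98],axis=0))
sh=(A[...,2]>.124)&(np.hypot(l[...,0],l[...,1])<.015);print('shaft',l[sh].mean(0),sh.sum())
cv2.imwrite('pics/w5.png',s['pixels'][...,::-1])
E
```

```text
clock: 9.18
tool_pos: [0.4808, 0.2113, 0.2003]
orientation: [-180.0, 0.0, -103.6]
force: [-0.4, 0.4, -0.2]
opening: 0.0614
[0.48108537 0.21089592 0.20003141] [-1.79975705e+02  1.62434299e-02 -1.03650948e+02] 9.225
knob 6611 [[-0.13556633  0.08342271  0.07822619]
 [-0.12385188  0.10268503  0.28843966]
 [-0.09771801  0.11913734  0.30260836]] v,u [115  35] [365 237]
top [[-0.13556933  0.08401556  0.07921669]
 [-0.12387028  0.10277487  0.28858557]
 [-0.09874224  0.11915468  0.30263986]]
ring 1019 [[-0.02137883 -0.01757776  0.10092014]
 [-0.01290652  0.00148436  0.10788626]
 [-0.00662025  0.01901986  0.114508  ]]
shaft [nan nan nan] 0<stdin>:10: RuntimeWarning: Mean of empty slice.
  ret = um.true_divide(
```

View pics/w5.png

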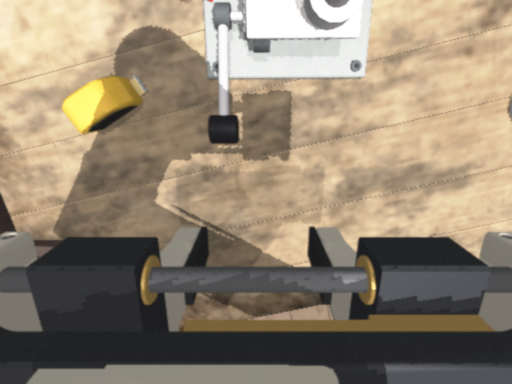

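The picture shows the ring round the shaft at (333,5), the knob at u 209–238, v 115–143 (about where predicted), and the tape measure clear of the fingers.

```bash
python3 -m pendant '[[[31,11,0,0,0,0],[61,21.5,-20,0,0,0],[61,21.5,-70,0,0,0],[61,21.5,-115,0,0,0],[61,21.5,-145,0,0,0],[61,21.5,-150,0,0,0],[61,21.5,-150,0,0,0]]]' && python3 -m pendant '[[[0,0,0,0,0,0],[0,0,0,0,0,0],[0,0,0,0,0,0],[0,0,0,0,0,0]]]' 1
python3 - <<'E'
import numpy as np
for th in np.linspace(15.5,90,21)[1:]:
    a=np.radians(th);b=np.radians(15.5);dx=110*(np.cos(b)-np.cos(a));print(round(th,1),np.round([dx*.972,-dx*.235,110*(np.sin(a)-np.sin(b))],1))
E
```

```text
clock: 10.1
tool_pos: [0.5424, 0.2321, 0.0501]
orientation: [-180.0, -0.0, -103.7]
force: [0.7, 0.3, -0.2]
opening: 0.0615
clock: 10.6
tool_pos: [0.5413, 0.2318, 0.0501]
orientation: [180.0, -0.1, -103.6]
force: [3.6, -3.3, -0.1]
opening: 0.0278
19.2 [ 2.1 -0.5  6.8]
23.0 [ 4.6 -1.1 13.5]
26.7 [ 7.5 -1.8 20. ]
30.4 [10.8 -2.6 26.3]
34.1 [14.5 -3.5 32.3]
37.8 [18.6 -4.5 38.1]
41.6 [23.  -5.6 43.6]
45.3 [27.8 -6.7 48.8]
49.0 [32.9 -8.  53.7]
52.8 [38.3 -9.3 58.2]
56.5 [ 44.  -10.6  62.3]
60.2 [ 49.9 -12.1  66.1]
63.9 [ 56.  -13.5  69.4]
67.6 [ 62.4 -15.1  72.3]
71.4 [ 68.9 -16.7  74.8]
75.1 [ 75.5 -18.3  76.9]
78.8 [ 82.3 -19.9  78.5]
82.6 [ 89.2 -21.6  79.7]
86.3 [ 96.1 -23.2  80.4]
90.0 [103.  -24.9  80.6]
```

```bash
python3 -m pendant '[[[2.1,-0.5,6.8,0,0,0],[4.6,-1.1,13.5,0,0,0],[7.5,-1.8,20,0,0,0],[10.8,-2.6,26.3,0,0,0],[14.5,-3.5,32.3,0,0,0],[18.6,-4.5,38.1,0,0,0],[23,-5.6,43.6,0,0,0],[27.8,-6.7,48.8,0,0,0],[32.9,-8,53.7,0,0,0],[38.3,-9.3,58.2,0,0,0]]]'
```

```text
clock: 11.85
tool_pos: [0.5795, 0.2228, 0.1081]
orientation: [179.9, -0.0, -103.7]
force: [-3.5, -3.0, -5.8]
opening: 0.0282
```

Holding well; second half (shifts relative to here).

```bash
python3 -m pendant '[[[5.7,-1.3,4.1,0,0,0],[11.6,-2.8,7.9,0,0,0],[17.7,-4.2,11.2,0,0,0],[24.1,-5.8,14.1,0,0,0],[30.6,-7.4,16.6,0,0,0],[37.2,-9,18.7,0,0,0],[44,-10.6,20.3,0,0,0],[50.9,-12.3,21.5,0,0,0],[57.8,-13.9,22.2,0,0,0],[64.7,-15.6,22.4,0,0,0]]]' && python3 -m pendant '[[[0,0,0,0,0,0],[0,0,0,0,0,0]]]'
python3 - <<'E'
from h import *
L=R.from_euler('z',-13.6,degrees=True).as_matrix()
o=get_obs(); print((o['tool_pos']-[.6225,.1148,0])@L,o['force'],o['opening'])
for n in ['side','wrist','top']:
    s=snap(n);np.savez('s_e'+n,**s)
s=dict(np.load('s_eside.npz'));w=dict(np.load('s_ewrist.npz'))
a=cv2.resize(s['pixels'][130:220,225:315],(400,400),interpolation=cv2.INTER_CUBIC);b=cv2.resize(w['pixels'],(400,300))
cv2.imwrite('pics/e.png',np.hstack([a,cv2.copyMakeBorder(b,0,100,0,0,0)])[...,::-1])
for x in (s,dict(np.load('s_etop.npz'))):
    A=cloud(x);l=(A-[.6225,.1148,0])@L
    k=(np.hypot(l[...,0],l[...,1])<.024)&(l[...,2]>.1)&(l[...,2]<.123);print(k.sum(),np.percentile(l[k],[5,50,95],axis=0).round(4))
    p=(l[...,0]>-.02)&(l[...,0]<.02)&(l[...,1]>.03)&(l[...,1]<.06)&(l[...,2]>.06)&(l[...,2]<.1);print('plate',p.sum(),np.median(l[p][:,2]) if p.any() else 0)
E
```

```text
clock: 13.1
tool_pos: [0.6443, 0.2074, 0.1313]
orientation: [180.0, -0.0, -103.6]
force: [-7.4, -1.4, 0.3]
opening: 0.0279
clock: 13.35
tool_pos: [0.6446, 0.2073, 0.1313]
orientation: [-180.0, -0.0, -103.7]
force: [-5.5, -2.7, -0.7]
opening: 0.028
[-0.00025567  0.0951389   0.13130753] [-5.49367111 -2.65136988 -0.65676011] 0.027982214524704403
123 [[-0.0158 -0.022   0.1022]
 [ 0.0012 -0.0129  0.1156]
 [ 0.0211  0.0103  0.1209]]
plate 5 0.08244843008537706
167 [[-0.0176 -0.0186  0.1076]
 [-0.0011 -0.0018  0.1173]
 [ 0.0197  0.0159  0.1217]]
plate 60 0.0813349760219888
```

View pics/e.png

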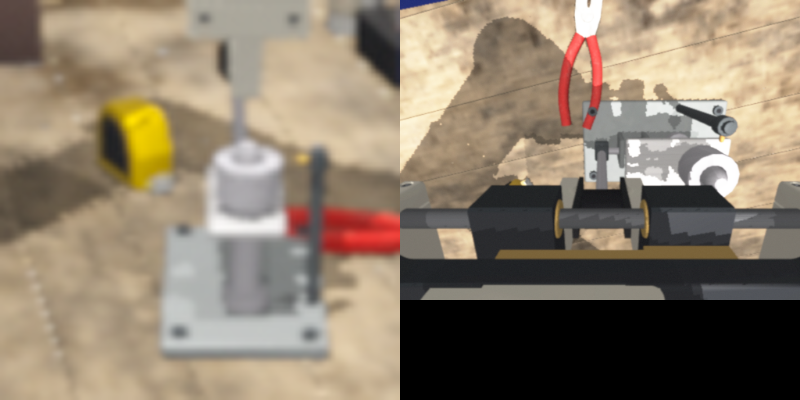

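The lever is upright (TCP at lifter x ≈ 0, knob z ≈ 150 mm), the plate is up about 10 mm (depth reads 81–82 mm against 72 before), and the ring sits flat and level with the pointer. I'll hold briefly, then hand in.

```bash
python3 -m pendant '[[[0,0,0,0,0,0],[0,0,0,0,0,0],[0,0,0,0,0,0],[0,0,0,0,0,0]]]' && python3 -c "
from plant import *
close_job(); o=get_obs(); print(o['tool_pos'],o['opening'],o['force'])"
```

```text
clock: 14.0
tool_pos: [0.6446, 0.2074, 0.1313]
orientation: [-180.0, -0.0, -103.6]
force: [-5.7, -2.5, -1.0]
opening: 0.0277
the job is handed in; nothing more can be done
the job is handed in; nothing more can be done
```

The spacer ring is on the lifter shaft and released. The lever is upright with the knob still gripped, and I handed the job in at about 14 s. No verdict was reported.

**Ring:** I put it over the shaft and let go with the lever still down. In the wrist view afterwards its top edge was at about 108 mm, which means it was seated.

**Lever:** I pinched the knob's flat ends and led it round the arc to upright. The knob is within about 2 mm of directly over the hinge, at 150 mm height. The fingers are 28 mm apart on the knob and feel about 6 N of side force.

**Last camera checks:**
- The plate is up about 10 mm: depth reads 81–82 mm, against 72 mm before.
- The ring is flat on the boss, with its top edge at about 118 mm, level with the pointer.
- I came near none of the other parts. The tape measure stands clear in the last views, but I did not look at the bearing or tape roll again at the end.

**Where readings disagreed:**
- The first shaft position from the top camera was about 11 mm off what the plate, post and knob gave. I used the wrist view instead.
- The wrist camera was about 2 mm off sideways compared with the held ring. I corrected by 1.7 mm, and the ring then went on with no noticeable force.
- I did not measure the ring's height finely, nor how central it sits on the shaft; those figures come from depth readings good to a few millimetres.

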